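Put the piled-up clamping packers back in their fitted trays

ROBOT

A 6-joint arm with a two-finger parallel gripper is mounted at the origin on a cart in front of the work surface, level with it; the furniture and walls round the work are solid. World frame = base frame: x ahead of the robot, y to its left, z up, the work surface at z = 0. Lengths are in m, angles in rad, forces in N, time in s.
With the tool pointing down it reaches from about 0.375 to 0.9 m from the base axis. Payload 3.1 kg.
Tool frame: the origin (TCP) lies at the centre of the arm's flange, where the gripper is bolted on; the fingertips stand 182 mm ahead of it and the grasp point (between the pads) lies 164 mm ahead of it; z points along the fingers, y is the line along which they close (so a half turn about z gives the same grasp; the last joint's range is limited). The gripper opens to 87 mm and grips with 3 to 60 N. Pads are 19 mm wide; open, the fingers measure 117 mm over their backs; the gripper's body (75 mm by 190 mm) begins 51 mm behind the grasp point.
Start: joints at [1.117, 0.527, 1.433, -0, 1.181, -0.178], TCP at [0.17, 0.601, 0.405] pointing down, gripper open.
Joint ranges: [-3.08, 3.08], [-0.75, 2.2], [0.22, 2.44], [-1.43, 4.57], [0, 2.65], [-2.85, 2.85]. Speed limits (rad/s): [2.79, 2.79, 3.14, 3.14, 3.14, 3.14].

INTERFACE

Orientations are given as a unit quaternion [x, y, z, w].
In Python, from rig import * gives the robot as it stands.
- The arm moves only by the tool move_arm, never from a script. Its argument "commands" is a list that holds one entry, the list of rows, each a list of 6 numbers: the shift along the tool's x, y, z in units of 40 mm (1.0 is 40 mm), then the turn, a rotation vector about the tool's x, y, z in rad. A call has 1 to 12 rows; each row is the pose to reach, as a shift and turn from the pose commanded when the call began, along the tool's axes at that moment; what a row does not reach only later rows make up. A row lasts 1/8 s, in which the tool goes at most 62.5 mm and 10.7 degrees, less where a joint would pass 70% of its speed; a pose out of reach is approached as far as the arm can. A call with a gripper value outside its range is refused whole. "claw" is the closure, from -1 (fully open) to 1 (shut), so that 0 is half open, set as the call begins (left out, the last holds). The fingers move at their own pace and stop on an object; "squeeze" is the grip in N (left out, the last holds). Time passes only in rows, so rows that repeat a pose let the fingers close. It gives the time, the measured TCP pose, the force, the opening and the grip force at its end, in the units of the state.
- get_obs(): the state, without advancing time (a new reading comes with each control period).
- camera(name): name is "scene" or "top" or "wrist"; returns a dict with "pixels" (480x640x3 uint8, blue, green, red), "range_z" (480x640 float32, m along the optical axis (not along the pixel's ray), 0 where there is no reading), "camera_matrix" (3x3 intrinsics, pixels), "extrinsics" (4x4, takes a point from world to camera coordinates). Camera axes: x right, y up, looking along -z (the intrinsics and any distortion apply to the point x, -y, -z); pixel columns grow to the right and rows downward; lengths in m; the calibration is good to about 2 mm. A picture is of the moment at which its call begins.
- hand_in(): hands the job in; it is judged then, once.
The state is a dict: "time": time; "q": joint angles; "joint_velocities": joint speeds; "joint_torque": joint torques, N m; "position": TCP position; "tool_rot": TCP orientation; "ft_force": force on the tool from outside, world axes, zero at the start; "moment": the same for the moment, N m; "grip_width": finger opening in m; "grip_force": force on a finger pad.
Only numpy, scipy, OpenCV 4.12 (cv2) and the standard library are available. Lean on these libraries where they do the work, as an engineer would, in place of code of your own. Each camera call takes 0.05 s, during which the arm holds its last target. There are 200 camera calls.

TASK

After a glue-up the packing pieces were left in one pile: a big nut on a pine block on a dark wood block on a cork block. Take the pile apart from the top down, one piece at a time without pushing the rest of the pile away, and put each piece flat into the tray whose recess is cut to its size. Leave the tape measure and the brass stop cock where they stand.

Things in the scene. Friction and masses are not known exactly. Their poses are not given: they have to be found in the camera images.
- big_nut: large plain steel hex nut lying flat, 30 mm across flats (x) by 34 mm across corners (y), 16 mm high, 80 g, on top of the pile. Origin: centre of the underside; z up
- pine_packer: pale pine block with a dark knot, 45 x 70 x 32 mm (x, y, z), second in the pile, under the nut. Origin: centre of the underside; z up
- dark_packer: dark brown hardwood block, 40 x 90 x 19 mm (x, y, z), third in the pile, under the pine block. Origin: centre of the underside; z up
- cork_pad: brown cork block, 60 x 105 x 30 mm (x, y, z), at the bottom of the pile on the worktop. Origin: centre of the underside; z up
- nut_tray: tray for the nut, the smallest: low fixed wooden tray, pale floor and dark rim, with a 44 x 48 mm recess (x by y), 7 mm deep, 64 x 68 mm outside; base 5 mm thick, rim 10 mm wide and 12 mm high over the worktop, with a 34 mm wide finger notch (no rim) in the middle of each of the two sides that face its x axis. Origin: centre of the underside, z up; the recess floor is 5 mm above it, y along the slightly longer side
- pine_tray: tray for the pine block: low fixed wooden tray, pale floor and dark rim, with a 59 x 84 mm recess (x by y), 7 mm deep, 79 x 104 mm outside; base 5 mm thick, rim 10 mm wide and 12 mm high over the worktop, with a 44 mm wide finger notch (no rim) in the middle of each of the two sides that face its x axis. Origin: centre of the underside, z up; the recess floor is 5 mm above it, y along the longer side
- dark_tray: tray for the dark block, the narrowest for its length: low fixed wooden tray, pale floor and dark rim, with a 54 x 104 mm recess (x by y), 7 mm deep, 74 x 124 mm outside; base 5 mm thick, rim 10 mm wide and 12 mm high over the worktop, with a 44 mm wide finger notch (no rim) in the middle of each of the two sides that face its x axis. Origin: centre of the underside, z up; the recess floor is 5 mm above it, y along the longer side
- cork_tray: tray for the cork block, the largest: low fixed wooden tray, pale floor and dark rim, with a 74 x 119 mm recess (x by y), 7 mm deep, 94 x 139 mm outside; base 5 mm thick, rim 10 mm wide and 12 mm high over the worktop, with a 44 mm wide finger notch (no rim) in the middle of each of the two sides that face its x axis. Origin: centre of the underside, z up; the recess floor is 5 mm above it, y along the longer side
- tape: bystander: yellow tape measure standing on the worktop, 36 x 86 x 62 mm; origin: centre of the underside
- tap: bystander: brass stop cock standing on the worktop, 36 x 57 x 60 mm; origin: centre of the underside
Things that resemble listed ones, but are neither listed nor needed, are in the scene too. What is meant by the big_nut is not orange, and is the smaller of those in its own colour.

How it is judged:
By the outcome, as a careful person would: the job done as asked, in the order asked, and still so for the second after the job is handed in, with the robot touching nothing.
It also fails if it takes over 112 s, if anything falls off the work surface, if the arm or the gripper's body presses on something with over 40 N, if the wrist force passes 120 N, or if a joint passes its speed limit or range.

## Working session

There is one attempt and no reset: what is moved stays moved. The work goes in short steps, Python scripts to look and compute and a tool call to move; the robot and the scene stay as the last step left them, time stands still between calls to the robot, and variables do not carry over. Pictures are saved under pics/ and viewed, at most 14 in all, crops included, and the job is handed in when it is done.

Besides the shell and the picture viewer there is one more tool, called after "Call:" in YAML: its name, and indented under it one key for each argument. move_arm: Moves the arm, as the interface text tells. Its arguments: {"type":"object","properties":{"commands":{"type":"array","items":{"type":"array","items":{"type":"array","items":{"type":"number"}}}},"claw":{"type":"number"},"squeeze":{"type":"number"}},"required":["commands"]}

```bash
mkdir -p pics; ls; python3 - <<'E'
from rig import *
import cv2,numpy as np
for n in("scene","top"):
    c=camera(n); cv2.imwrite(f"pics/{n}0.png",c["pixels"]); np.savez(f"{n}0.npz",**c)
    print(n,c["camera_matrix"].tolist(),np.round(c["extrinsics"],4).tolist(),[k for k in c])
o=get_obs(); print(o)
E
```

```text
pics
scene [[545.0092647328305, 0.0, 322.0887328772508], [0.0, 545.0092647328305, 247.24984860809823], [0.0, 0.0, 1.0]] [[0.557, -0.8305, 0.0019, -0.3095], [0.3795, 0.2565, 0.8889, -0.2753], [-0.7387, -0.4944, 0.4581, -0.6933], [0.0, 0.0, 0.0, 1.0]] ['pixels', 'range_z', 'camera_matrix', 'extrinsics']
top [[597.2011074469483, 0.0, 316.9925830091765], [0.0, 597.2011074469483, 248.20974421266862], [0.0, 0.0, 1.0]] [[0.106, -0.9944, -0.002, -0.0269], [0.9683, 0.1027, 0.2276, -0.5679], [-0.2261, -0.0261, 0.9738, -1.1541], [0.0, 0.0, 0.0, 1.0]] ['pixels', 'range_z', 'camera_matrix', 'extrinsics']
{'time': 0.1, 'q': array([ 1.11646910e+00,  5.28402715e-01,  1.43377429e+00, -1.11328107e-05,
        1.18142111e+00, -1.78519788e-01]), 'joint_velocities': array([-1.17366980e-03, -2.88479593e-04, -3.11940580e-03,  3.23004438e-04,
       -3.48132846e-04, -7.43423911e-05]), 'joint_torque': array([-4.84906741e-04, -4.40986490e+01, -1.77150983e+01,  6.34619105e-02,
        5.34413068e-02, -3.53648375e-05]), 'position': array([0.17004989, 0.60110156, 0.40385097]), 'tool_rot': array([ 1.37464873e-01,  9.90506135e-01, -9.54552019e-04, -3.07127507e-04]), 'ft_force': array([-0.39310716, -0.00411468,  0.60922635]), 'moment': array([-0.00476284, -0.02230716, -0.03572134]), 'grip_force': 0.0, 'grip_width': 0.08687491797891696}
```

View pics/scene0.png

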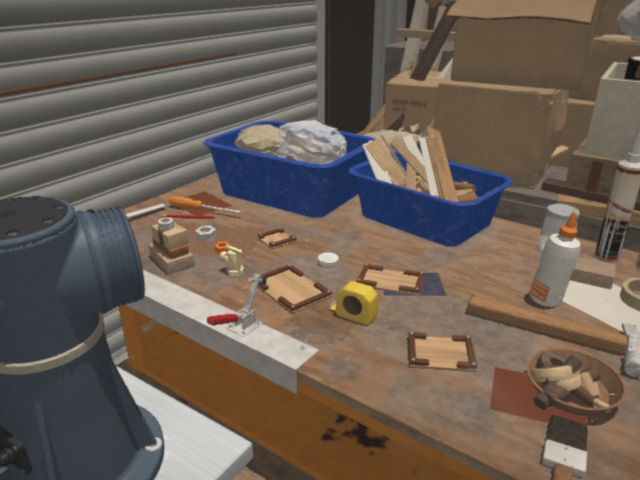

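View pics/top0.png

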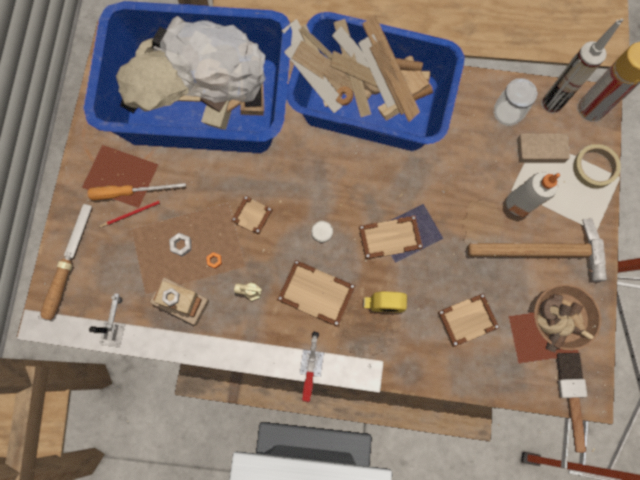

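The top view shows these candidates for the nut:
- Steel nut on the pile, (171,297).
- Larger steel nut on the bench, (179,244).
- Orange nuts at (214,260) and (344,95).

I choose the one on the pile, since it is the smaller steel nut. The trays are at (253,214), (317,292), (391,238) and (468,319). Next I'll measure the trays on the rim plane and check the pile in a close crop.

```bash
cat > h.py <<'E'
import cv2,numpy as np
def load(n): return dict(np.load(n))
def world(c,u,v,z):
    """pixel -> world point on plane z"""
    K,E=c["camera_matrix"],c["extrinsics"]; R,t=E[:3,:3],E[:3,3]
    d=R.T@(np.diag([1,-1,-1])@np.linalg.inv(K)@[u,v,1]); o=-R.T@t
    return o+d*(z-o[2])/d[2]
def pix(c,P):
    K,E=c["camera_matrix"],c["extrinsics"]; P=np.atleast_2d(P)
    p=(P@E[:3,:3].T+E[:3,3])*[1,-1,-1]; p=p@K.T; return p[:,:2]/p[:,2:]
def cloud(c):
    K,E=c["camera_matrix"],c["extrinsics"]; z=c["range_z"]; v,u=np.indices(z.shape)
    p=np.stack([u,v,np.ones_like(u)],-1)@np.linalg.inv(K).T*z[...,None]*[1,-1,-1]
    P=(p-E[:3,3])@E[:3,:3]; P[z==0]=np.nan; return P
def ortho(c,x,y,z,half=.1,s=2000):
    """top=+x, left=+y (robot view)"""
    n=int(2*half*s); w=np.array([[x+half,y+half,z],[x+half,y-half,z],[x-half,y-half,z],[x-half,y+half,z]])
    H=cv2.getPerspectiveTransform(pix(c,w).astype(np.float32),np.float32([[0,0],[n,0],[n,n],[0,n]]))
    return cv2.warpPerspective(c["pixels"],H,(n,n),flags=cv2.INTER_CUBIC)
E
python3 - <<'E'
from h import *
c=load("top0.npz"); P=cloud(c)
ims=[]
for u,v,z in((253,214,.012),(317,292,.012),(391,238,.012),(468,319,.012),(171,297,.097),(178,300,.03)):
    w=world(c,u,v,z).round(3); print(u,v,w,P[v,u].round(3)); ims.append(cv2.resize(ortho(c,w[0],w[1],z,.1,1300),(260,260)))
cv2.imwrite("pics/ortho.png",np.vstack([np.hstack(ims[:3]),np.hstack(ims[3:])]))
# pile height bands
Q=P.reshape(-1,3)
x,y=world(c,178,300,.03)[:2]
m=(abs(Q[:,0]-x)<.1)&(abs(Q[:,1]-y)<.09); Z=Q[m]
for name,z,h in(("nut",.097,1),("pine",.081,1),("dark",.049,1),("cork",.030,1)):
    s=Z[abs(Z[:,2]-z)<.006]
    if len(s)>5: print(name,len(s),s.mean(0).round(4),cv2.minAreaRect(np.float32(s[:,:2])))
E
```

```text
253 214 [0.641 0.18  0.012] [0.644 0.182 0.002]
317 292 [0.486 0.025 0.012] [0.487 0.025 0.004]
391 238 [ 0.619 -0.121  0.012] [ 0.621 -0.121  0.005]
468 319 [ 0.463 -0.293  0.012] [ 0.464 -0.295  0.002]
171 297 [0.433 0.305 0.097] [0.435 0.31  0.08 ]
178 300 [0.436 0.308 0.03 ] [0.43  0.294 0.083]
nut 141 [0.4338 0.3082 0.0951] ((0.4335607886314392, 0.30849379301071167), (0.031922753900289536, 0.029552878811955452), 59.89972686767578)
pine 631 [0.4361 0.302  0.0796] ((0.43622198700904846, 0.30487537384033203), (0.07118689268827438, 0.04493040591478348), 77.61695861816406)
dark 130 [0.4288 0.2863 0.0481] ((0.4350385069847107, 0.3079180419445038), (0.09153866767883301, 0.04056322202086449), 75.77678680419922)
cork 414 [0.425  0.3002 0.0286] ((0.43560564517974854, 0.3080981969833374), (0.10541289299726486, 0.059416789561510086), 70.10835266113281)
```

View pics/ortho.png

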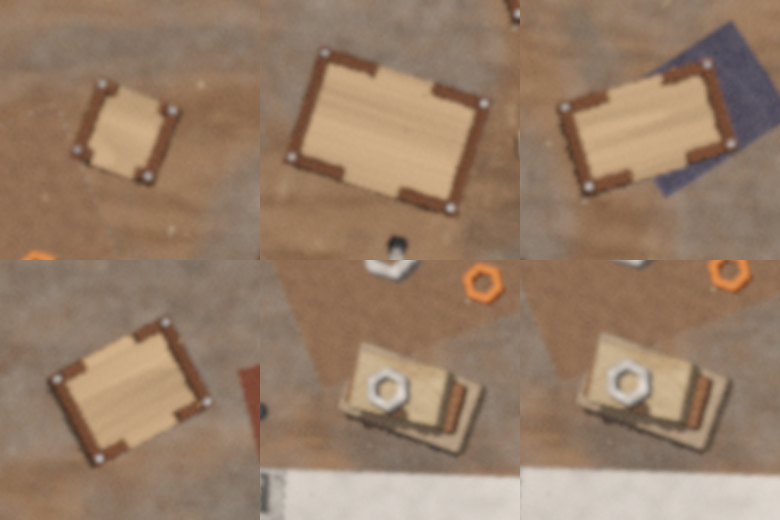

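Sizes confirm the trays:

| Tray | Top-view pixel | Measured screw spacing (mm) |
|---|---|---|
| Nut | (253,214) | 54x57 |
| Cork | (317,292) | 128 long |
| Dark | (391,238) | 64x114 |
| Pine | (468,319) | 94 long |

In the crop, the pile nut is steel and smaller than the other steel nut. Next is a move helper and an obstacle height check.

```bash
cat > go.py <<'E'
import sys,numpy as np
from rig import *
from scipy.spatial.transform import Rotation as R
# name: x, y, closing-direction angle (deg) 
T=dict(nut=(.4336,.3084,-12),pine=(.4362,.3049,-12.4),dark=(.4350,.3079,-14.2),cork=(.4356,.3081,-19.9),
 nutT=(.641,.1837,-20.6),pineT=(.4624,-.2943,27.9),darkT=(.6227,-.1195,17.),corkT=(.4858,.0265,-17.6))
def rel(x,y,gz,yaw=None):
    """shift (40mm units, tool axes) and tool-z turn for grasp point at x,y,gz"""
    o=get_obs(); r=R.from_quat(o["tool_rot"]); M=r.as_matrix()
    s=M.T@(np.array([x,y,gz+.164])-o["position"])/.04
    a=np.degrees(np.arctan2(M[1,1],M[0,1])); d=0 if yaw is None else ((yaw-a+90)%180)-90
    # level tilt + turn
    up=R.from_euler('z',np.radians(a+d-90))*R.from_quat([0,1,0,0])
    tr=(r.inv()*up).as_rotvec() if 1 else 0
    if abs(tr[2])>2.0: tr=(r.inv()*up*R.from_euler('z',np.pi)).as_rotvec()
    print("shift",s.round(3),"turn",tr.round(3),"| t",round(o["time"],2),"yaw",a.round(1),"gp",(o["position"]-[0,0,.164]).round(4),"q6",o["q"][5].round(2),"w",round(o["grip_width"],4),"F",o["ft_force"].round(1))
if __name__=="__main__":
    for a in sys.argv[1:]:
        n,z=a.split(":"); rel(*T[n][:2],float(z),T[n][2])
E
python3 go.py pine:0.2
python3 - <<'E'
from h import *
from go import T
for f in("top0.npz","scene0.npz"):
    Q=cloud(load(f)).reshape(-1,3); Q=Q[np.isfinite(Q).all(1)]
    for k,(x,y,a) in T.items():
        a=np.radians(a); c=np.array([np.cos(a),np.sin(a)]); d=Q[:,:2]-[x,y]
        u=abs(d@c); v=abs(d@[-c[1],c[0]])
        for hw,hh,l in((.1,.043,"long on closing"),(.043,.1,"long across")):
            m=(u<hw)&(v<hh); i=Q[m][np.argmax(Q[m][:,2])] if m.any() else None
            print(f[:3],k,l,i if i is None else i.round(3))
E
```

```text
shift [-8.419 -5.311  1.004] turn [-2.000e-03  1.000e-03  1.511e+00] | t 0.1 yaw 74.2 gp [0.17   0.6011 0.2399] q6 -0.18 w 0.0869 F [-0.4 -0.   0.6]
top nut long on closing [0.446 0.311 0.1  ]
top nut long across [0.446 0.311 0.1  ]
top pine long on closing [0.446 0.311 0.1  ]
top pine long across [0.446 0.311 0.1  ]
top dark long on closing [0.446 0.311 0.1  ]
top dark long across [0.446 0.311 0.1  ]
top cork long on closing [0.446 0.311 0.1  ]
top cork long across [0.446 0.311 0.1  ]
top nutT long on closing [0.661 0.211 0.018]
top nutT long across [0.661 0.211 0.018]
top pineT long on closing [ 0.474 -0.247  0.02 ]
top pineT long across [ 0.474 -0.247  0.02 ]
top darkT long on closing [ 0.717 -0.133  0.022]
top darkT long across [ 0.573 -0.077  0.018]
top corkT long on closing [0.38  0.019 0.092]
top corkT long across [ 0.508 -0.026  0.017]
sce nut long on closing [0.433 0.316 0.099]
sce nut long across [0.433 0.316 0.099]
sce pine long on closing [0.433 0.316 0.099]
sce pine long across [0.433 0.316 0.099]
sce dark long on closing [0.433 0.316 0.099]
sce dark long across [0.433 0.316 0.099]
sce cork long on closing [0.433 0.316 0.099]
sce cork long across [0.433 0.316 0.099]
sce nutT long on closing [0.604 0.173 0.015]
sce nutT long across [0.604 0.173 0.015]
sce pineT long on closing [ 0.507 -0.301  0.015]
sce pineT long across [ 0.468 -0.238  0.015]
sce darkT long on closing [ 0.714 -0.129  0.021]
sce darkT long across [ 0.643 -0.089  0.015]
sce corkT long on closing [0.477 0.048 0.19 ]
sce corkT long across [0.477 0.048 0.19 ]
```

Call:
move_arm:
  commands:
    - [[-8.42, -5.31, 1, 0, 0, 1.511], [-8.42, -5.31, 1, 0, 0, 1.511], [-8.42, -5.31, 1, 0, 0, 1.511], [-8.42, -5.31, 1, 0, 0, 1.511], [-8.42, -5.31, 1, 0, 0, 1.511], [-8.42, -5.31, 1, 0, 0, 1.511], [-8.42, -5.31, 1, 0, 0, 1.511], [-8.42, -5.31, 1, 0, 0, 1.511], [-8.42, -5.31, 1, 0, 0, 1.511], [-8.42, -5.31, 1, 0, 0, 1.511], [-8.42, -5.31, 1, 0, 0, 1.511], [-8.42, -5.31, 1, 0, 0, 1.511]]
  claw: -1
  squeeze: 20

```text
time: 1.6
position: [0.4361, 0.3056, 0.3648]
tool_rot: [0.779, 0.627, 0.0, -0.0]
ft_force: [-0.1, -0.3, 0.5]
grip_width: 0.0872
grip_force: 0.0
```

```bash
python3 - <<'E'
from rig import *
from h import *
c=camera("wrist"); np.savez("w1.npz",**c)
cv2.imwrite("pics/w1.png",np.hstack([cv2.resize(c["pixels"],(400,300)),cv2.resize(ortho(c,.4336,.3084,.097,.05,3000),(300,300))]))
print(pix(c,[.4336,.3084,.097]))
import go; go.rel(.4336,.3084,.15)
E
```

```text
[[314.60126621 237.76164421]]
shift [ 0.056 -0.077  1.27 ] turn [ 0. -0.  0.] | t 1.65 yaw -12.3 gp [0.4361 0.3056 0.2008] q6 0.62 w 0.087 F [-0.4 -0.2 -0.3]
```

View pics/w1.png

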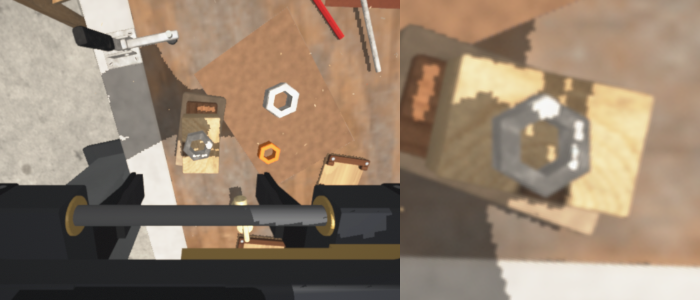

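The wrist view (left pane) shows the pile at (200,130) with the nut at (198,147). The bench nut at (282,100) is larger and the orange nut is at (268,152), so the choice holds. In the ortho pane the nut centre is about (542,144). Its hex angle needs enlarging.

```bash
python3 - <<'E'
from h import *
c=load("w1.npz")
a=ortho(c,.4356,.3110,.097,.025,8000)
P=cloud(c); Q=P[np.isfinite(P).all(-1)]
for name,z in(("nut",.097),("pine",.081)):
    s=Q[(abs(Q[:,2]-z)<.005)&(np.hypot(Q[:,0]-.4356,Q[:,1]-.308)<.06)]; print(name,len(s),s.mean(0).round(4),cv2.minAreaRect(np.float32(s[:,:2])))
    if name=="nut":
        h=cv2.convexHull(np.float32(s[:,:2]))[:,0]
        for d in range(0,180,10):
            n=np.array([np.cos(np.radians(d)),np.sin(np.radians(d))]); p=h@n; print(d,round(1e3*np.ptp(p),1),end="; ")
cv2.imwrite("pics/nut.png",a)
E
```

```text
nut 1095 [0.4352 0.3106 0.0973] ((0.435094952583313, 0.30983346700668335), (0.03379698097705841, 0.0298672653734684), 60.242305755615234)
0 33.8; 10 33.6; 20 32.4; 30 30.2; 40 31.7; 50 33.2; 60 33.8; 70 33.5; 80 32.1; 90 30.1; 100 31.7; 110 33.1; 120 33.6; 130 33.1; 140 31.6; 150 29.9; 160 31.6; 170 33.1; pine 4114 [0.4389 0.3078 0.0817] ((0.43744510412216187, 0.3056688606739044), (0.0695783942937851, 0.045139163732528687), 77.9417495727539)
```

View pics/nut.png

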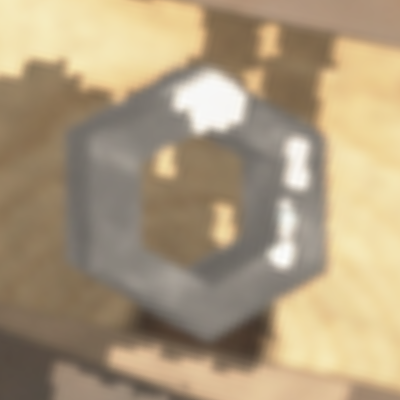

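The close crop shows a hexagon with vertical left and right edges at columns 70 and 325, so the flat normals are at 30, 90 and 150°. I'll grip at -30° with the nut centre at (0.4351, 0.3098).

```bash
sed -i 's/nut=(.4336,.3084,-12)/nut=(.4351,.3098,-30)/; s/pine=(.4362,.3049,-12.4)/pine=(.4373,.3057,-12.1)/' go.py; python3 go.py nut:0.135 nut:0.102
```

```text
shift [ 0.098 -0.048  1.645] turn [ 0.    -0.     0.309] | t 1.65 yaw -12.3 gp [0.4361 0.3056 0.2008] q6 0.62 w 0.087 F [-0.4 -0.2 -0.3]
shift [ 0.098 -0.048  2.47 ] turn [ 0.    -0.     0.309] | t 1.65 yaw -12.3 gp [0.4361 0.3056 0.2008] q6 0.62 w 0.087 F [-0.4 -0.2 -0.3]
```

Call:
move_arm:
  commands:
    - [[0.1, -0.05, 1.2, 0, 0, 0.309], [0.1, -0.05, 1.6, 0, 0, 0.309], [0.1, -0.05, 1.8, 0, 0, 0.309], [0.1, -0.05, 2.1, 0, 0, 0.309], [0.1, -0.05, 2.3, 0, 0, 0.309], [0.1, -0.05, 2.46, 0, 0, 0.309], [0.1, -0.05, 2.46, 0, 0, 0.309], [0.1, -0.05, 2.46, 0, 0, 0.309]]

```text
time: 2.65
position: [0.4354, 0.3097, 0.2666]
tool_rot: [0.866, 0.499, 0.0, 0.0]
ft_force: [-0.2, 0.4, 0.4]
grip_width: 0.0868
grip_force: 0.0
```

Call:
move_arm:
  commands:
    - [[0, 0, 0, 0, 0, 0], [0, 0, 0, 0, 0, 0], [0, 0, 0, 0, 0, 0], [0, 0, 0, 0, 0, 0], [0, 0, 0, 0, 0, 0], [0, 0, 0, 0, 0, 0], [0, 0, 0, 0, 0, 0], [0, 0, 0, 0, 0, 0]]
  claw: 1
  squeeze: 20

```text
time: 3.65
position: [0.4353, 0.3096, 0.2663]
tool_rot: [0.866, 0.499, -0.0, -0.0]
ft_force: [0.0, 0.0, -0.0]
grip_width: 0.0294
grip_force: 20.0
```

```bash
python3 go.py nutT:0.16 nutT:0.03
```

```text
shift [-0.146  6.028 -1.442] turn [-0.     0.    -0.166] | t 3.65 yaw -30.1 gp [0.4353 0.3096 0.1023] q6 0.93 w 0.0294 F [ 0.  0. -0.]
shift [-0.146  6.028  1.808] turn [-0.     0.    -0.166] | t 3.65 yaw -30.1 gp [0.4353 0.3096 0.1023] q6 0.93 w 0.0294 F [ 0.  0. -0.]
```

Call:
move_arm:
  commands:
    - [[0, 0, -0.5, 0, 0, 0], [0, 0, -1.4, 0, 0, 0], [-0.15, 1.5, -1.4, 0, 0, -0.166], [-0.15, 2.8, -1.4, 0, 0, -0.166], [-0.15, 4.1, -1.4, 0, 0, -0.166], [-0.15, 5.4, -1.4, 0, 0, -0.166], [-0.15, 6.03, -0.6, 0, 0, -0.166], [-0.15, 6.03, 0.6, 0, 0, -0.166], [-0.15, 6.03, 1.2, 0, 0, -0.166], [-0.15, 6.03, 1.2, 0, 0, -0.166], [-0.15, 6.03, 1.2, 0, 0, -0.166]]

```text
time: 5.03
position: [0.6415, 0.1837, 0.2192]
tool_rot: [0.822, 0.57, 0.001, 0.0]
ft_force: [-0.5, -0.4, -0.5]
grip_width: 0.0293
grip_force: 20.0
```

```bash
python3 - <<'E'
from rig import *
from h import *
import go
c=camera("wrist"); np.savez("w2.npz",**c)
t=camera("top")
cv2.imwrite("pics/w2.png",np.hstack([cv2.resize(c["pixels"],(400,300)),cv2.resize(ortho(t,.641,.184,.012,.06,2500),(300,300))]))
go.rel(*go.T["nutT"][:2],.027,-20.6)
E
```

```text
shift [-0.009 -0.018  0.728] turn [ 0.003 -0.002  0.001] | t 5.12 yaw -20.6 gp [0.6417 0.1838 0.0561] q6 0.47 w 0.0295 F [ 0.1 -0.  -0.8]
```

View pics/w2.png

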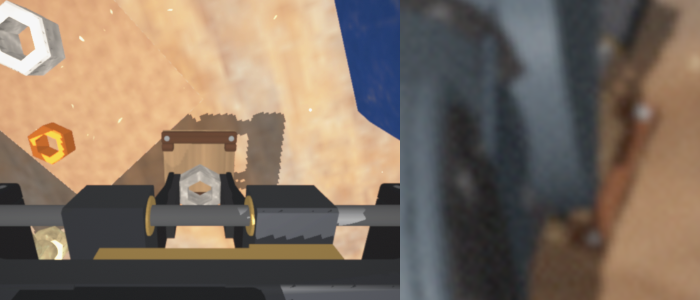

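The nut is held at (200,185), centred on the tray whose rim runs from column 162 to 237. I'll lower it and release.

Call:
move_arm:
  commands:
    - [[0, 0, 0.4, 0, 0, 0], [0, 0, 0.6, 0, 0, 0], [0, 0, 0.73, 0, 0, 0], [0, 0, 0.73, 0, 0, 0], [0, 0, 0.73, 0, 0, 0]]

```text
time: 5.75
position: [0.6406, 0.1835, 0.1902]
tool_rot: [0.822, 0.57, -0.001, -0.0]
ft_force: [-2.4, -0.5, 8.5]
grip_width: 0.0295
grip_force: 20.0
```

Call:
move_arm:
  commands:
    - [[0, 0, 0, 0, 0, 0], [0, 0, 0, 0, 0, 0], [0, 0, 0, 0, 0, 0], [0, 0, 0, 0, 0, 0], [0, 0, 0, 0, 0, 0], [0, 0, -0.6, 0, 0, 0], [0, 0, -2.0, 0, 0, 0], [0, 0, -3.5, 0, 0, 0], [0, 0, -3.5, 0, 0, 0]]
  claw: -0.2

```text
time: 6.88
position: [0.6429, 0.1839, 0.3355]
tool_rot: [0.822, 0.57, 0.006, 0.003]
ft_force: [-0.1, -0.2, 0.3]
grip_width: 0.0522
grip_force: 0.0
```

```bash
python3 - <<'E'
from rig import *
from h import *
c=camera("wrist")
P=cloud(c); Q=P[np.isfinite(P).all(-1)]
for z in(.021,.012,.005):
    s=Q[(abs(Q[:,2]-z)<.003)&(np.hypot(Q[:,0]-.641,Q[:,1]-.184)<.05)]; print(z,len(s),s.mean(0).round(4),cv2.minAreaRect(np.float32(s[:,:2])))
E
python3 go.py pine:0.15 pine:.075
```

```text
0.021 745 [0.6411 0.1838 0.0215] ((0.6408365368843079, 0.18317212164402008), (0.03388824313879013, 0.029348675161600113), 68.82391357421875)
0.012 2297 [0.643  0.1878 0.0126] ((0.6421706676483154, 0.18585741519927979), (0.06800094991922379, 0.06385472416877747), 69.10631561279297)
0.005 2910 [0.6428 0.1876 0.0055] ((0.6424161791801453, 0.18432876467704773), (0.09648290276527405, 0.09830383956432343), 23.88458251953125)
shift [ 1.06  -5.858  0.426] turn [ 0.006 -0.002 -0.148] | t 6.92 yaw -20.6 gp [0.6417 0.1837 0.1683] q6 0.47 w 0.052 F [-0.  -0.5 -0.6]
shift [ 1.055 -5.869  2.301] turn [ 0.006 -0.002 -0.148] | t 6.92 yaw -20.6 gp [0.6417 0.1837 0.1683] q6 0.47 w 0.052 F [-0.  -0.5 -0.6]
```

The nut lies flat in the recess, with its top at 21.5 mm and its centre within 3 mm of the tray's. Next is the pine block.

Call:
move_arm:
  commands:
    - [[0.3, -1.5, 0, 0, 0, -0.148], [0.55, -3, 0, 0, 0, -0.148], [0.8, -4.5, 0, 0, 0, -0.148], [1.06, -5.86, 0.2, 0, 0, -0.148], [1.06, -5.86, 0.4, 0, 0, -0.148], [1.06, -5.86, 0.4, 0, 0, -0.148], [1.06, -5.86, 0.4, 0, 0, -0.148]]
  claw: -1

```text
time: 7.8
position: [0.4378, 0.3051, 0.3127]
tool_rot: [0.778, 0.628, 0.0, 0.0]
ft_force: [0.4, 0.1, -0.2]
grip_width: 0.0868
grip_force: 0.0
```

```bash
cat > chk.py <<'E'
import sys
from rig import *
from h import *
x,y,r=map(float,sys.argv[1:4])
P=cloud(camera("wrist")); Q=P[np.isfinite(P).all(-1)]
for z in map(float,sys.argv[4:]):
    s=Q[(abs(Q[:,2]-z)<.004)&(np.hypot(Q[:,0]-x,Q[:,1]-y)<r)]
    if len(s)>4: print(z,len(s),s.mean(0).round(4),*[np.round(v,4) for v in cv2.minAreaRect(np.float32(s[:,:2]))])
E
python3 chk.py .437 .306 .06 .081 .049 .03; python3 go.py pine:.069
```

```text
0.081 7834 [0.4379 0.3076 0.0818] [0.4374 0.3055] [0.07   0.0451] 77.5355
0.049 1281 [0.447  0.3455 0.0497] [0.4464 0.3452] [0.0145 0.0422] 74.6729
0.03 2361 [0.4402 0.3342 0.0305] [0.4369 0.3094] [0.1046 0.06  ] 69.852
shift [ 0.014 -0.018  1.998] turn [ 0.001 -0.    -0.002] | t 7.85 yaw -12.2 gp [0.4379 0.305  0.1489] q6 0.61 w 0.087 F [ 0.4  0.4 -0.2]
```

Call:
move_arm:
  commands:
    - [[0, -0.02, 0.8, 0, 0, 0], [0, -0.02, 1.5, 0, 0, 0], [0, -0.02, 1.8, 0, 0, 0], [0, -0.02, 2, 0, 0, 0], [0, -0.02, 2, 0, 0, 0], [0, -0.02, 2, 0, 0, 0]]

```text
time: 8.6
position: [0.4361, 0.3059, 0.2339]
tool_rot: [0.778, 0.629, 0.001, 0.0]
ft_force: [-0.0, 0.8, 1.5]
grip_width: 0.0869
grip_force: 0.0
```

Call:
move_arm:
  commands:
    - [[0, 0, 0, 0, 0, 0], [0, 0, 0, 0, 0, 0], [0, 0, 0, 0, 0, 0], [0, 0, 0, 0, 0, 0], [0, 0, 0, 0, 0, 0], [0, 0, 0, 0, 0, 0], [0, 0, 0, 0, 0, 0], [0, 0, -0.3, 0, 0, 0], [0, 0, -1, 0, 0, 0], [0, 0, -2.5, 0, 0, 0], [0, 0, -2.5, 0, 0, 0]]
  claw: 1
  squeeze: 25

```text
time: 9.98
position: [0.4369, 0.3064, 0.3379]
tool_rot: [0.778, 0.629, 0.005, 0.001]
ft_force: [-0.3, -0.5, -1.3]
grip_width: 0.0447
grip_force: 25.0
```

```bash
python3 chk.py .437 .306 .07 .049 .03; python3 go.py pineT:.16
```

```text
0.049 2957 [0.4437 0.3326 0.0498] [0.4436 0.3315] [0.0422 0.04  ] 74.1414
0.03 2119 [0.4474 0.34   0.0305] [0.4448 0.3309] [0.0588 0.0602] 70.2545
shift [-14.538   3.785   0.264] turn [ 0.005 -0.001 -0.698] | t 10.03 yaw -12.1 gp [0.436  0.306  0.1717] q6 0.61 w 0.045 F [ 0.3  0.1 -1.6]
```

Call:
move_arm:
  commands:
    - [[-1.5, 0.4, 0.2, 0, 0, -0.1], [-3, 0.8, 0.2, 0, 0, -0.2], [-4.5, 1.2, 0.2, 0, 0, -0.3], [-6, 1.6, 0.2, 0, 0, -0.4], [-7.5, 2, 0.2, 0, 0, -0.5], [-9, 2.4, 0.2, 0, 0, -0.6], [-10.5, 2.75, 0.2, 0, 0, -0.698], [-12, 3.15, 0.2, 0, 0, -0.698], [-13.3, 3.5, 0.6, 0, 0, -0.698], [-14.54, 3.78, 1.2, 0, 0, -0.698], [-14.54, 3.78, 2, 0, 0, -0.698], [-14.54, 3.78, 2, 0, 0, -0.698]]

```text
time: 11.52
position: [0.46, -0.2939, 0.2498]
tool_rot: [0.516, 0.856, 0.001, -0.005]
ft_force: [-0.0, 0.9, -1.2]
grip_width: 0.0446
grip_force: 25.0
```

Call:
move_arm:
  commands:
    - [[0, 0, 0, 0, 0, 0], [0, 0, 0, 0, 0, 0]]

```text
time: 11.78
position: [0.4621, -0.294, 0.2542]
tool_rot: [0.515, 0.857, -0.0, 0.001]
ft_force: [0.5, 0.1, -1.0]
grip_width: 0.045
grip_force: 25.0
```

```bash
python3 chk.py .4624 -.2943 .09 .012; python3 go.py pineT:.027
```

```text
0.012 3276 [ 0.4441 -0.2558  0.0127] [ 0.4467 -0.2605] [0.079  0.0304] 28.1036
shift [-0.005  0.003  1.584] turn [0.001 0.002 0.001] | t 11.82 yaw 28.0 gp [ 0.4621 -0.2941  0.0903] q6 -1.26 w 0.0449 F [-0.2  0.  -0.9]
```

Call:
move_arm:
  commands:
    - [[0, 0, 0.8, 0, 0, 0], [0, 0, 1.2, 0, 0, 0], [0, 0, 1.45, 0, 0, 0], [0, 0, 1.57, 0, 0, 0], [0, 0, 1.57, 0, 0, 0], [0, 0, 1.57, 0, 0, 0]]

```text
time: 12.58
position: [0.4619, -0.2948, 0.1908]
tool_rot: [0.516, 0.857, -0.0, 0.0]
ft_force: [0.5, 0.2, -1.3]
grip_width: 0.0445
grip_force: 25.0
```

Call:
move_arm:
  commands:
    - [[0, 0, 0, 0, 0, 0], [0, 0, 0, 0, 0, 0], [0, 0, 0, 0, 0, 0], [0, 0, 0, 0, 0, 0], [0, 0, 0, 0, 0, 0], [0, 0, -0.8, 0, 0, 0], [0, 0, -2.0, 0, 0, 0], [0, 0, -3.5, 0, 0, 0], [0, 0, -3.5, 0, 0, 0], [0, 0, -3.5, 0, 0, 0]]
  claw: -0.4

```text
time: 13.82
position: [0.4614, -0.2943, 0.3303]
tool_rot: [0.516, 0.857, 0.0, -0.0]
ft_force: [-0.8, -0.6, -0.5]
grip_width: 0.0609
grip_force: 0.0
```

```bash
python3 chk.py .4624 -.2943 .09 .037 .012; python3 go.py dark:.15
```

```text
0.037 5026 [ 0.4618 -0.2937  0.0378] [ 0.4626 -0.2951] [0.0452 0.07  ] 27.9516
0.012 3147 [ 0.4595 -0.2835  0.0127] [ 0.4641 -0.2934] [0.079  0.1044] 27.9361
shift [13.607  6.465  0.411] turn [-0.002 -0.002  0.735] | t 13.88 yaw 27.9 gp [ 0.4612 -0.2941  0.1654] q6 -1.26 w 0.0611 F [-0.3 -0.1 -0.1]
```

The pine block is flat in its tray, with its top at 37.8 mm and its offset under 2.5 mm. I'm going back for the dark block.

Call:
move_arm:
  commands:
    - [[1.4, 0.65, 0, 0, 0, 0.1], [2.8, 1.3, 0, 0, 0, 0.2], [4.2, 2, 0, 0, 0, 0.3], [5.6, 2.65, 0, 0, 0, 0.4], [7, 3.3, 0, 0, 0, 0.5], [8.4, 4, 0, 0, 0, 0.6], [9.8, 4.65, 0, 0, 0, 0.7], [11.2, 5.3, 0, 0, 0, 0.735], [12.6, 6, 0, 0, 0, 0.735], [13.61, 6.46, 0, 0, 0, 0.735], [13.61, 6.46, 0, 0, 0, 0.735], [13.61, 6.46, 0, 0, 0, 0.735]]
  claw: -1

```text
time: 15.38
position: [0.4347, 0.307, 0.3288]
tool_rot: [0.789, 0.614, -0.002, -0.0]
ft_force: [-0.3, -1.0, -0.1]
grip_width: 0.0872
grip_force: 0.0
```

```bash
python3 chk.py .437 .306 .07 .049 .03; python3 go.py dark:.051
```

```text
0.049 6336 [0.4378 0.3111 0.0498] [0.4371 0.3084] [0.0902 0.0401] 74.3016
0.03 3425 [0.4393 0.3218 0.0305] [0.437  0.3094] [0.1045 0.0601] 69.9821
shift [0.042 0.    2.852] turn [-0.003  0.002 -0.001] | t 15.43 yaw -14.2 gp [0.4349 0.3065 0.1651] q6 0.65 w 0.0873 F [-0.4 -0.1  0.3]
```

```bash
sed -i 's/dark=(.4350,.3079,-14.2)/dark=(.4368,.3083,-15.6)/; s/cork=(.4356,.3081,-19.9)/cork=(.4366,.3091,-20.0)/' go.py; python3 go.py dark:.051
```

```text
shift [0.063 0.042 2.852] turn [-0.003  0.002  0.024] | t 15.43 yaw -14.2 gp [0.4349 0.3065 0.1651] q6 0.65 w 0.0873 F [-0.4 -0.1  0.3]
```

Call:
move_arm:
  commands:
    - [[0.06, 0.04, 1, 0, 0, 0.024], [0.06, 0.04, 2, 0, 0, 0.024], [0.06, 0.04, 2.5, 0, 0, 0.024], [0.06, 0.04, 2.7, 0, 0, 0.024], [0.06, 0.04, 2.84, 0, 0, 0.024], [0.06, 0.04, 2.84, 0, 0, 0.024], [0.06, 0.04, 2.84, 0, 0, 0.024]]

```text
time: 16.3
position: [0.4377, 0.3094, 0.2175]
tool_rot: [0.796, 0.605, 0.001, 0.0]
ft_force: [-0.3, 0.5, -0.3]
grip_width: 0.0871
grip_force: 0.0
```

Call:
move_arm:
  commands:
    - [[0, 0, 0, 0, 0, 0], [0, 0, 0, 0, 0, 0], [0, 0, 0, 0, 0, 0], [0, 0, 0, 0, 0, 0], [0, 0, 0, 0, 0, 0], [0, 0, 0, 0, 0, 0], [0, 0, 0, 0, 0, 0], [0, 0, -0.3, 0, 0, 0], [0, 0, -1, 0, 0, 0], [0, 0, -2.5, 0, 0, 0], [0, 0, -2.5, 0, 0, 0]]
  claw: 1
  squeeze: 25

```text
time: 17.68
position: [0.4388, 0.3101, 0.3216]
tool_rot: [0.796, 0.605, 0.005, 0.001]
ft_force: [0.7, -0.1, -0.5]
grip_width: 0.0397
grip_force: 25.0
```

```bash
python3 chk.py .437 .306 .07 .03; python3 go.py darkT:.15
```

```text
0.03 3192 [0.4491 0.3453 0.0307] [0.4494 0.3435] [0.032 0.06 ] 70.1713
shift [-9.094  7.33   0.136] turn [ 0.006 -0.002 -0.569] | t 17.73 yaw -15.6 gp [0.4379 0.3096 0.1554] q6 0.68 w 0.0395 F [ 0.   0.4 -1.3]
```

Call:
move_arm:
  commands:
    - [[-1.1, 0.9, 0, 0, 0, -0.1], [-2.2, 1.8, 0, 0, 0, -0.2], [-3.3, 2.7, 0, 0, 0, -0.3], [-4.5, 3.65, 0, 0, 0, -0.4], [-5.7, 4.6, 0, 0, 0, -0.5], [-6.9, 5.55, 0, 0, 0, -0.569], [-8, 6.45, 0, 0, 0, -0.569], [-9.1, 7.33, 0.3, 0, 0, -0.569], [-9.1, 7.33, 1.2, 0, 0, -0.569], [-9.1, 7.33, 1.8, 0, 0, -0.569], [-9.1, 7.33, 1.8, 0, 0, -0.569], [-9.1, 7.33, 1.8, 0, 0, -0.569]]

```text
time: 19.23
position: [0.6221, -0.1199, 0.2447]
tool_rot: [0.595, 0.804, -0.0, -0.0]
ft_force: [-0.2, 0.3, -0.1]
grip_width: 0.0397
grip_force: 25.0
```

```bash
python3 chk.py .6227 -.1195 .09 .012; python3 go.py darkT:.0295
```

```text
0.012 4035 [ 0.6101 -0.0707  0.0127] [ 0.6116 -0.0777] [0.0741 0.0402] 16.9046
shift [0.009 0.01  1.298] turn [0.001 0.001 0.001] | t 19.27 yaw 17.0 gp [ 0.6224 -0.1199  0.0814] q6 -0.66 w 0.0395 F [ 0.5  1.  -0.4]
```

Call:
move_arm:
  commands:
    - [[0.03, 0.01, 0.6, 0, 0, 0], [0, 0.03, 1, 0, 0, 0], [0, 0.03, 1.2, 0, 0, 0], [0, 0.03, 1.3, 0, 0, 0], [0, 0.03, 1.3, 0, 0, 0], [0, 0.03, 1.3, 0, 0, 0]]

```text
time: 20.02
position: [0.6234, -0.1198, 0.1933]
tool_rot: [0.595, 0.804, 0.0, 0.0]
ft_force: [1.0, -0.0, -1.2]
grip_width: 0.0398
grip_force: 25.0
```

Call:
move_arm:
  commands:
    - [[0, 0, 0, 0, 0, 0], [0, 0, 0, 0, 0, 0], [0, 0, 0, 0, 0, 0], [0, 0, 0, 0, 0, 0], [0, 0, 0, 0, 0, 0], [0, 0, -0.8, 0, 0, 0], [0, 0, -2.0, 0, 0, 0], [0, 0, -3.5, 0, 0, 0], [0, 0, -3.5, 0, 0, 0], [0, 0, -3.5, 0, 0, 0]]
  claw: -0.4

```text
time: 21.28
position: [0.6228, -0.1195, 0.3326]
tool_rot: [0.595, 0.804, -0.0, -0.0]
ft_force: [-0.4, -0.0, 0.3]
grip_width: 0.0609
grip_force: 0.0
```

```bash
python3 chk.py .6227 -.1195 .09 .024 .012; python3 go.py cork:.15
```

```text
0.024 5212 [ 0.6236 -0.1183  0.0248] [ 0.6243 -0.1207] [0.0401 0.0899] 16.7967
0.012 3791 [ 0.6213 -0.1095  0.0126] [ 0.6239 -0.1177] [0.0741 0.1238] 16.904
shift [11.604 -1.308  0.461] turn [-0.003 -0.001  0.646] | t 21.32 yaw 17.0 gp [ 0.6225 -0.1194  0.1676] q6 -0.66 w 0.0612 F [ 0.4 -1.  -0.5]
```

The dark block is flat and centred to 3 mm. I'm going back for the cork.

Call:
move_arm:
  commands:
    - [[1.5, -0.17, 0, 0, 0, 0.1], [3, -0.34, 0, 0, 0, 0.2], [4.5, -0.5, 0, 0, 0, 0.3], [6, -0.68, 0, 0, 0, 0.4], [7.5, -0.85, 0, 0, 0, 0.5], [9, -1, 0, 0, 0, 0.6], [10.4, -1.17, 0, 0, 0, 0.646], [11.6, -1.31, 0, 0, 0, 0.646], [11.6, -1.31, 0.4, 0, 0, 0.646], [11.6, -1.31, 0.4, 0, 0, 0.646], [11.6, -1.31, 0.4, 0, 0, 0.646]]
  claw: -1

```text
time: 22.7
position: [0.4374, 0.3082, 0.3159]
tool_rot: [0.819, 0.573, -0.001, -0.0]
ft_force: [0.5, 0.2, 0.6]
grip_width: 0.0869
grip_force: 0.0
```

```bash
python3 chk.py .437 .306 .07 .03; python3 go.py cork:.032
python3 - <<'E'
from rig import *
from h import *
c=camera("scene"); np.savez("s2.npz",**c); t=camera("top")
cv2.imwrite("pics/s2.png",np.hstack([cv2.resize(c["pixels"][200:380,190:370],(400,400),interpolation=3),cv2.resize(ortho(t,.45,.03,.012,.1,2000),(400,400))]))
Q=np.vstack([cloud(c).reshape(-1,3),cloud(t).reshape(-1,3)])
m=(abs(Q[:,1]-.02)<.08)&(Q[:,0]>.28)&(Q[:,0]<.52)&(Q[:,2]>.045)&(Q[:,2]<.25); print(Q[m][np.argsort(-Q[m][:,2])][::12].round(3))
E
```

```text
0.03 10536 [0.4381 0.3126 0.0307] [0.4369 0.3093] [0.1049 0.0601] 70.0543
shift [ 0.016 -0.032  3.01 ] turn [-0.001  0.001 -0.001] | t 22.75 yaw -20.1 gp [0.4377 0.3081 0.1524] q6 0.75 w 0.0871 F [ 0.2 -0.1 -0.3]
[[0.478 0.049 0.189]
 [0.365 0.021 0.088]
 [0.373 0.02  0.087]
 [0.365 0.021 0.087]
 [0.374 0.015 0.086]
 [0.387 0.017 0.085]
 [0.361 0.02  0.085]
 [0.372 0.018 0.084]
 [0.383 0.021 0.084]
 [0.375 0.016 0.082]
 [0.383 0.014 0.08 ]
 [0.391 0.02  0.079]
 [0.397 0.019 0.077]
 [0.395 0.013 0.077]
 [0.392 0.02  0.076]
 [0.397 0.021 0.075]
 [0.392 0.014 0.074]
 [0.376 0.014 0.073]
 [0.39  0.014 0.073]
 [0.372 0.019 0.072]
 [0.368 0.016 0.071]
 [0.393 0.012 0.07 ]
 [0.366 0.019 0.069]
 [0.387 0.014 0.068]
 [0.393 0.012 0.066]
 [0.364 0.018 0.064]
 [0.367 0.014 0.062]
 [0.361 0.023 0.059]
 [0.368 0.015 0.057]
 [0.285 0.021 0.056]
 [0.359 0.021 0.055]
 [0.359 0.019 0.054]
 [0.282 0.017 0.053]
 [0.29  0.017 0.053]
 [0.357 0.022 0.052]
 [0.294 0.028 0.051]
 [0.296 0.018 0.051]
 [0.365 0.015 0.05 ]
 [0.294 0.019 0.05 ]
 [0.285 0.018 0.049]
 [0.359 0.016 0.049]
 [0.294 0.016 0.048]
 [0.301 0.019 0.048]
 [0.36  0.019 0.048]
 [0.288 0.014 0.047]
 [0.3   0.027 0.047]
 [0.308 0.027 0.046]
 [0.292 0.016 0.046]
 [0.306 0.022 0.045]]
```

View pics/s2.png

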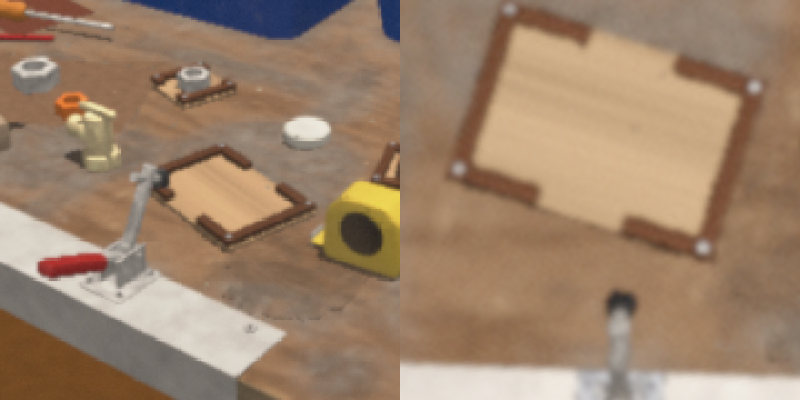

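The crop shows the cork tray at (605,130) with the clamp arm tip at (620,300), standing about 80–90 mm high by the tray's near edge. I'll grip the cork high, with the grasp point at 36 mm, so the gripper body clears the clamp when placing.

Call:
move_arm:
  commands:
    - [[0, -0.03, 1, 0, 0, 0], [0, -0.03, 2, 0, 0, 0], [0, -0.03, 2.6, 0, 0, 0], [0, -0.03, 2.9, 0, 0, 0], [0, -0.03, 2.9, 0, 0, 0], [0, -0.03, 2.9, 0, 0, 0]]

```text
time: 23.6
position: [0.4367, 0.3092, 0.2017]
tool_rot: [0.819, 0.573, 0.001, 0.0]
ft_force: [0.5, 0.1, 0.1]
grip_width: 0.0871
grip_force: 0.0
```

Call:
move_arm:
  commands:
    - [[0, 0, 0, 0, 0, 0], [0, 0, 0, 0, 0, 0], [0, 0, 0, 0, 0, 0], [0, 0, 0, 0, 0, 0], [0, 0, 0, 0, 0, 0], [0, 0, 0, 0, 0, 0], [0, 0, -0.3, 0, 0, 0], [0, 0, -1, 0, 0, 0], [0, 0, -2.5, 0, 0, 0], [0, 0, -3, 0, 0, 0], [0, 0, -3, 0, 0, 0]]
  claw: 1
  squeeze: 30

```text
time: 24.98
position: [0.4365, 0.3093, 0.3228]
tool_rot: [0.819, 0.574, 0.002, 0.0]
ft_force: [-0.8, -0.3, -0.9]
grip_width: 0.0596
grip_force: 30.0
```

```bash
sed -i 's/corkT=(.4858,.0265/corkT=(.4875,.0275/' go.py; python3 go.py corkT:.14
```

```text
shift [-6.185  3.606  0.463] turn [ 0.003 -0.003 -0.042] | t 24.98 yaw -20.0 gp [0.4365 0.3093 0.1588] q6 0.76 w 0.0596 F [-0.8 -0.3 -0.9]
```

Call:
move_arm:
  commands:
    - [[-1.2, 0.7, 0, 0, 0, -0.042], [-2.4, 1.4, 0, 0, 0, -0.042], [-3.7, 2.15, 0, 0, 0, -0.042], [-5, 2.9, 0, 0, 0, -0.042], [-6.18, 3.6, 0, 0, 0, -0.042], [-6.18, 3.6, 0.8, 0, 0, -0.042], [-6.18, 3.6, 1.6, 0, 0, -0.042], [-6.18, 3.6, 1.6, 0, 0, -0.042], [-6.18, 3.6, 1.6, 0, 0, -0.042]]

```text
time: 26.1
position: [0.4869, 0.0277, 0.2567]
tool_rot: [0.807, 0.591, -0.0, -0.0]
ft_force: [-0.1, -0.4, -0.8]
grip_width: 0.0598
grip_force: 30.0
```

```bash
python3 chk.py .4875 .0275 .095 .012; python3 go.py corkT:.0435
```

```text
0.012 4032 [0.5042 0.0839 0.0127] [0.4891 0.035 ] [0.1244 0.0941] 72.467
shift [-0.003  0.009  1.243] turn [ 0.001 -0.     0.001] | t 26.15 yaw -17.6 gp [0.4872 0.0277 0.0932] q6 0.13 w 0.0594 F [ 1.1  0.3 -0.4]
```

Call:
move_arm:
  commands:
    - [[0, 0.01, 0.6, 0, 0, 0], [0, 0.01, 1, 0, 0, 0], [0, 0.01, 1.15, 0, 0, 0], [0, 0.01, 1.24, 0, 0, 0], [0, 0.01, 1.24, 0, 0, 0], [0, 0.01, 1.24, 0, 0, 0]]

```text
time: 26.9
position: [0.4875, 0.0274, 0.2077]
tool_rot: [0.807, 0.591, 0.0, 0.0]
ft_force: [-0.1, 0.1, -0.6]
grip_width: 0.0595
grip_force: 30.0
```

Call:
move_arm:
  commands:
    - [[0, 0, 0, 0, 0, 0], [0, 0, 0, 0, 0, 0], [0, 0, 0, 0, 0, 0], [0, 0, 0, 0, 0, 0], [0, 0, 0, 0, 0, 0], [0, 0, -0.8, 0, 0, 0], [0, 0, -2.0, 0, 0, 0], [0, 0, -3.5, 0, 0, 0], [0, 0, -4.5, 0, 0, 0], [0, 0, -4.5, 0, 0, 0]]
  claw: -0.8

```text
time: 28.15
position: [0.4881, 0.0274, 0.3904]
tool_rot: [0.807, 0.591, 0.003, 0.003]
ft_force: [0.0, 0.5, 0.4]
grip_width: 0.0784
grip_force: 0.0
```

```bash
python3 chk.py .4875 .0275 .095 .035 .012; python3 - <<'E'
from rig import *
from h import *
c=camera("scene"); print(get_obs()["time"],get_obs()["ft_force"])
cv2.imwrite("pics/s3.png",cv2.resize(c["pixels"][180:400,130:500],(740,440),interpolation=3))
E
```

```text
0.035 6932 [0.4891 0.0303 0.0357] [0.4882 0.0276] [0.1041 0.0601] 72.4339
0.012 3377 [0.4898 0.0382 0.0127] [0.487  0.0286] [0.138  0.0941] 72.2959
28.25 [-0.3386456  0.890245  -0.9225163]
```

View pics/s3.png

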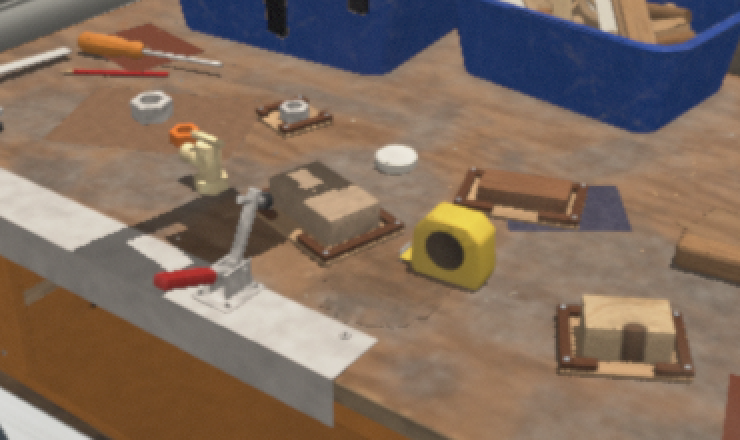

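The nut (293,110), cork (330,205), dark block (530,190) and pine block (627,328) all lie flat in their own trays. The tap at (208,160) and the tape at (452,245) are still standing.

```bash
python3 -c "
from rig import *
print(hand_in())"
```

```text
the job is handed in; nothing more can be done
None
```

I took the pile apart from the top down and put the nut, pine, dark and cork pieces flat in their own trays, left the tape measure and stop cock alone, and handed the job in after about 28 s of robot time.

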